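# Move the row of coated wooden eggs to the drying rack

### The job

The four wooden eggs on the pale painting rack have had their first coat, given from left to right as seen from the robot, and are touch-dry. Move them to the dark drying rack, one egg upright in the middle of each seat, in the same left-to-right order, so that the second coat can follow in the same turn. Do not let any egg fall over, and leave the varnish jar between the racks standing where it is.

Things in the scene. Friction and masses are not known exactly. Their poses are not given: they have to be found in the camera images.
- egg_small: the smallest egg: plain pale turned wood, 38 mm in diameter at its widest, 52 mm tall, about 30 g, standing blunt end down on a flat foot 20 mm across. Round about its axis; widest 23 mm above its foot, where a 6 mm high upright band gives a grip. Origin: centre of the foot; z: its axis, up to the pointed end. Starts on a seat of the painting rack.
- egg_medium: the medium egg, stout: plain pale turned wood, 48 mm in diameter at its widest, 66 mm tall, about 55 g, standing blunt end down on a flat foot 24 mm across. Round about its axis; widest 28 mm above its foot, where a 6 mm high upright band gives a grip. Origin: centre of the foot; z: its axis, up to the pointed end. Starts on a seat of the painting rack.
- egg_tall: the tall slim egg: plain pale turned wood, 46 mm in diameter at its widest, 86 mm tall, about 65 g, standing blunt end down on a flat foot 25 mm across. Round about its axis; widest 34 mm above its foot, where a 6 mm high upright band gives a grip. Origin: centre of the foot; z: its axis, up to the pointed end. Starts on a seat of the painting rack.
- egg_large: the largest egg, tall and thick: plain pale turned wood, 60 mm in diameter at its widest, 86 mm tall, about 110 g, standing blunt end down on a flat foot 32 mm across. Round about its axis; widest 36 mm above its foot, where a 6 mm high upright band gives a grip. Origin: centre of the foot; z: its axis, up to the pointed end. Starts on a seat of the painting rack.
- seat_small: the seat on the PAINTING rack under the small egg at the start: fixed pale disc, felt top, 43 mm across, 10 mm high, its top 38 mm above the table. Origin: centre of its underside; y: along the row to the robot's left, x: across it, away from the robot. Four such seats, 76 mm apart in one row, on a pale plank 304 x 56 mm, top 28 mm above the table, feet 74 mm wide.
- seat_medium: the seat on the PAINTING rack under the medium egg at the start: fixed pale disc, felt top, 43 mm across, 10 mm high, its top 38 mm above the table. Origin: centre of its underside; y: along the row to the robot's left, x: across it, away from the robot. Four such seats, 76 mm apart in one row, on a pale plank 304 x 56 mm, top 28 mm above the table, feet 74 mm wide.
- seat_tall: the seat on the PAINTING rack under the tall egg at the start: fixed pale disc, felt top, 43 mm across, 10 mm high, its top 38 mm above the table. Origin: centre of its underside; y: along the row to the robot's left, x: across it, away from the robot. Four such seats, 76 mm apart in one row, on a pale plank 304 x 56 mm, top 28 mm above the table, feet 74 mm wide.
- seat_large: the seat on the PAINTING rack under the large egg at the start: fixed pale disc, felt top, 43 mm across, 10 mm high, its top 38 mm above the table. Origin: centre of its underside; y: along the row to the robot's left, x: across it, away from the robot. Four such seats, 76 mm apart in one row, on a pale plank 304 x 56 mm, top 28 mm above the table, feet 74 mm wide.
- drying_rack: the DRYING rack, empty at the start: fixed dark plank, 318 x 56 mm, top 28 mm above the table, feet 74 mm wide, end cheeks 30 mm high. Four round seats 43 mm across, flat felt tops 38 mm above the table. Origin: under its middle, on the table; y: along the row to the robot's left, x: across it, away from the robot. Seat centres at y = +114, +38, -38, -114 mm (x = 0).
- varnish_jar: a small amber glass jar with a steel cap, 50 mm in diameter, 53 mm tall, 160 g, standing loose on the table between the two racks; not to be disturbed. Origin: centre of its base, z up.
Things that resemble listed ones, but are neither listed nor needed, are in the scene too. What is shaped like the egg_small but blue is not meant. Leave any turquoise look-alike of the egg_tall alone.

How it is judged:
By the outcome, as a careful person would: the job done as asked, in the order asked, and still so for the second after the job is handed in, with the robot touching nothing.
It also fails if it takes over 104 s, if anything falls off the work surface, if the arm or the gripper's body presses on something with over 40 N, if the wrist force passes 120 N, or if a joint passes its speed limit or range.

### The arm

A 6-joint arm with a two-finger parallel gripper is mounted at the origin on the work surface. World frame = base frame: x ahead of the robot, y to its left, z up, the work surface at z = 0. Lengths are in mm, angles in rad, forces in N, time in s.
With the tool pointing down it reaches from about 225 to 875 mm from the base axis. Payload 3.4 kg.
Tool frame: the origin (TCP) lies on the centre line of the jaws, within the pads' length; the fingertips stand ctrl.finger_overhang ahead of it and the grasp point (between the pads) lies 5 mm behind it (ctrl.finger_overhang is the distance from the TCP to the fingertips, in mm); z points along the fingers, x is the direction in which the jaws open and shut, and the axes are right-handed (so a half turn about z gives the same grasp; the last joint's range is limited). The gripper opens to 85 mm and grips with 20 to 120 N. Pads are 22 mm wide; open, the fingers measure 114 mm over their backs; the gripper's body (76 mm by 85 mm) begins 54 mm behind the grasp point. The pads swing forward as they close: fully open they stand 13 mm farther back than shut.
Start: joints at [-1.267, 0.276, 1.505, -0, 1.361, -0.121], TCP at [236.982, -523.928, 245.328] pointing down, gripper open.
Joint ranges: [-2.89, 2.89], [-0.75, 2.08], [0.22, 2.7], [-1.18, 4.32], [0.11, 2.71], [-2.7, 2.7]. Speed limits (rad/s): [2.57, 2.57, 3.14, 3.14, 3.14, 3.14].

### API

Orientations are given as a 3x3 rotation matrix whose columns are the frame's x, y, z axes.
In Python, from rig import telemetry, grab_frame, camera_model, ctrl gives the robot as it stands. The module is installed in compiled form; this text tells all that it offers.
- The arm moves only by the tool carry_out, never from a script. Its argument "targets" is text: rows parted by semicolons, each of 7 numbers parted by spaces: the opening, from 0 (shut) to 1 (fully open), then the shift along the tool's x, y, z in m, then the turn, a rotation vector about the tool's x, y, z in rad. A call has 1 to 20 rows; each row is the pose to reach, as a shift and turn from the pose measured when the call began, along the tool's axes at that moment; what a row does not reach only later rows make up. A row lasts 1/8 s, in which the tool goes at most 62.5 mm and 10.7 degrees, less where a joint would pass 70% of its speed; a pose out of reach is approached as far as the arm can. A call with a gripper value outside its range is refused whole. The fingers move at their own pace and stop on an object; "squeeze" is the grip in N (left out, the last holds). Time passes only in rows, so rows that repeat a pose let the fingers close. It gives the time, the measured TCP pose, the force and the opening at its end, in the units of the state.
- telemetry.get_obs(): the state, without advancing time (a new reading comes with each control period).
- grab_frame(name): name is "scene" or "side" or "wrist"; returns the picture (420x560x3 uint8, red, green, blue); there is no depth.
- camera_model(name): a dict with "fx", "fy", "cx", "cy" (pixels), "pose" (4x4, takes a point from camera to world coordinates). Camera axes: x right, y down, z forward; pixel columns grow to the right and rows downward; lengths in mm; the calibration is good to about 2 mm. A picture is of the moment at which its call begins: read the wrist's pose just before it. camera_model takes no time and is no camera call; for the wrist camera it gives the pose at the moment of the call.
- ctrl.job_done(): hands the job in, once; it reports no verdict.
The state is a dict: "time": time; "joint_positions": joint angles; "dq": joint speeds; "effort": joint torques, N m; "eef_pos": TCP position; "tool_rot": TCP orientation; "ft_force": force on the tool from outside, world axes, zero at the start; "wrist_torque": the same for the moment, N m; "width": finger opening in mm.
Only numpy, scipy, OpenCV 4.12 (cv2) and the standard library are available. Lean on these libraries where they do the work, as an engineer would, in place of code of your own. Each camera call takes 0.05 s, during which the arm holds its last target.

## Working session

There is one attempt and no reset: what is moved stays moved. The work goes in short steps, Python scripts to look and compute and a tool call to move; the robot and the scene stay as the last step left them, time stands still between calls to the robot, and variables do not carry over. Pictures are saved under pics/ and viewed, and the job is handed in when it is done.

Besides the shell and the picture viewer there is one more tool, called as name(argument=value, ...) on one line, values as JSON. carry_out: Moves the arm, as the interface text tells. Its arguments: {"type":"object","properties":{"targets":{"type":"string"},"squeeze":{"type":"number"}},"required":["targets"]}

```bash
mkdir -p pics
python3 - <<'E'
from rig import telemetry, grab_frame, camera_model, ctrl
import cv2, numpy as np
o=telemetry.get_obs(); print(o['time'],o['eef_pos'],o['tool_rot'],o['width'],ctrl.finger_overhang)
for n in ['scene','side','wrist']:
    m=camera_model(n); print(n,m['fx'],m['fy'],m['cx'],m['cy'],np.round(m['pose'],3).tolist())
    f=grab_frame(n); cv2.imwrite(f'pics/{n}0.png',f[:,:,::-1])
E
ls
```

```text
0.0 [ 236.80582809 -523.40234803  244.42374441] [[ 4.12084795e-01 -9.11145335e-01 -5.47833590e-04]
 [-9.11143577e-01 -4.12085086e-01  1.80668557e-03]
 [-1.87190718e-03 -2.45352594e-04 -9.99998218e-01]] 85.46336687198843 14.0
scene 470.06805571365265 470.06805571365265 280.4357867912685 201.68496159249406 [[-0.1, 0.817, -0.568, 1179.138], [0.995, 0.083, -0.056, 34.941], [0.001, -0.57, -0.821, 1040.015], [0.0, 0.0, 0.0, 1.0]]
side 393.8929568267539 393.8929568267539 281.36305205596244 210.75274885216632 [[0.927, -0.193, 0.322, 162.374], [-0.375, -0.447, 0.812, -896.84], [-0.012, -0.874, -0.486, 584.036], [0.0, 0.0, 0.0, 1.0]]
wrist 360.2058974959955 360.2058974959955 278.04397376904944 208.15484181328216 [[0.412, -0.874, -0.257, 301.238], [-0.911, -0.396, -0.115, -493.857], [-0.001, 0.282, -0.96, 372.962], [0.0, 0.0, 0.0, 1.0]]
pics
```

View pics/scene0.png

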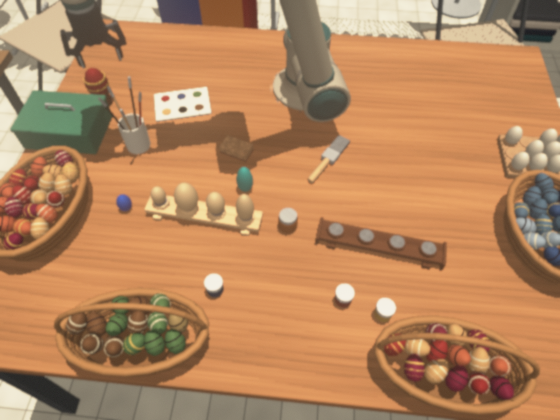

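View pics/side0.png

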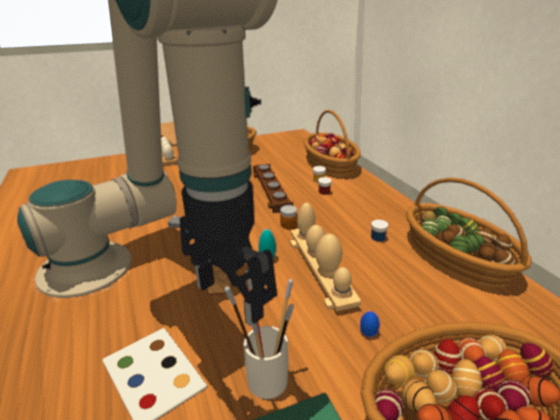

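View pics/wrist0.png

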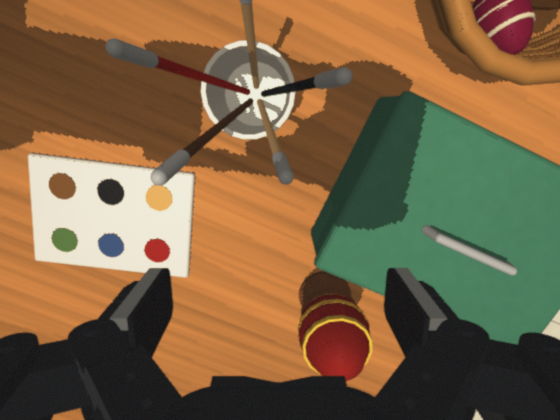

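```bash
cat > h.py <<'E'
from rig import telemetry, grab_frame, camera_model, ctrl
import cv2, numpy as np
def ray(m,u,v):
    P=np.array(m['pose']); d=P[:3,:3]@np.array([(u-m['cx'])/m['fx'],(v-m['cy'])/m['fy'],1.0]); return P[:3,3],d
def onz(m,u,v,z):
    c,d=ray(m,u,v); return c+d*(z-c[2])/d[2]
def proj(m,X):
    P=np.array(m['pose']); p=P[:3,:3].T@(np.array(X,float)-P[:3,3]); return np.array([m['fx']*p[0]/p[2]+m['cx'],m['fy']*p[1]/p[2]+m['cy']])
def rel(target,R=None,o=None):
    """shift in tool axes (m), turn rotvec"""
    from scipy.spatial.transform import Rotation as Ro
    o=o or telemetry.get_obs(); T=np.array(o['tool_rot'])
    s=T.T@(np.array(target)-np.array(o['eef_pos']))/1000
    r=Ro.from_matrix(T.T@R).as_rotvec() if R is not None else np.zeros(3)
    return np.round(s,4),np.round(r,4)
E
python3 - <<'E'
from h import *
f=cv2.imread('pics/scene0.png')
c=f[160:280,100:460]
cv2.imwrite('pics/scene_crop.png',cv2.resize(c[:,:200],None,fx=4,fy=4,interpolation=cv2.INTER_CUBIC))
cv2.imwrite('pics/scene_crop2.png',cv2.resize(c[:,170:],None,fx=4,fy=4,interpolation=cv2.INTER_CUBIC))
m=camera_model('scene')
for n,u,v,z in [('pl left',150,212,28),('pl right',258,224,28),('s1',336,230,38),('s2',366,236,38),('s3',397,243,38),('s4',428,249,38),('jar',288,213,53),('turq',245,190,10)]:
    print(n,onz(m,u,v,z).round())
E
```

```text
pl left [ 546. -366.   28.]
pl right [554. -84.  28.]
s1 [558. 113.  38.]
s2 [568. 187.  38.]
s3 [580. 263.  38.]
s4 [590. 337.  38.]
jar [529. -10.  53.]
turq [ 438. -135.   10.]
```

View pics/scene_crop.png

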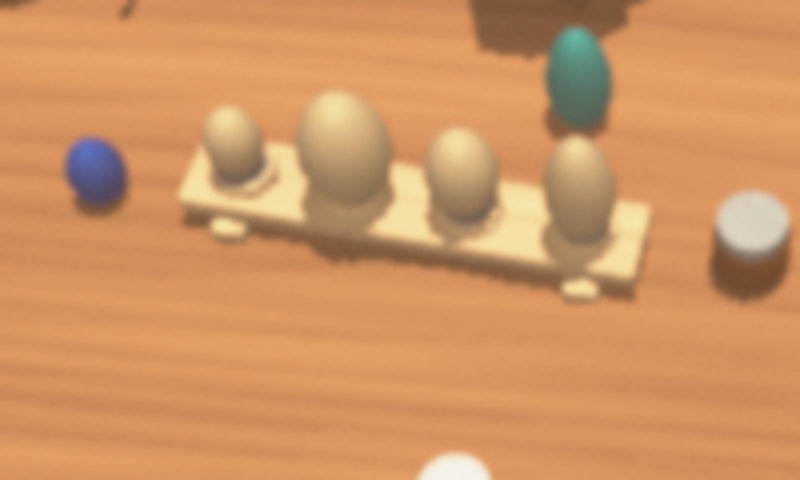

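View pics/scene_crop2.png

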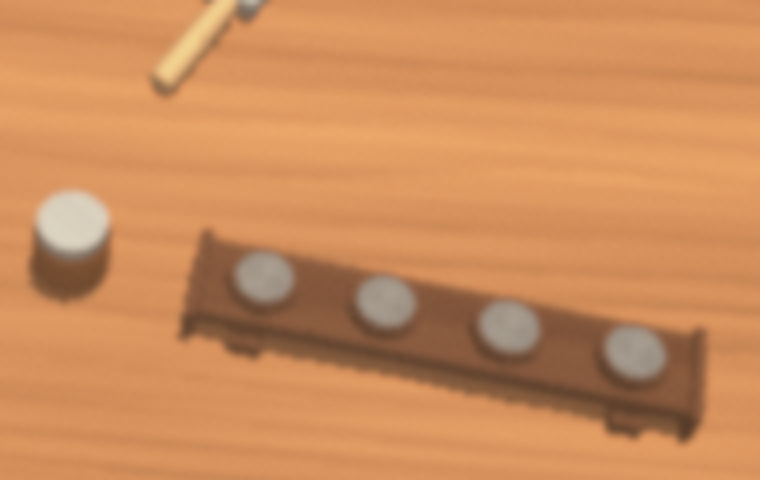

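Run:
```python
from h import *
R=np.array([[1,0,0],[0,-1,0],[0,0,-1.]])
print(rel([550,-195,300],R))
```

```text
(array([-0.1703, -0.4207, -0.0551]), array([-1.000e-03,  1.200e-03, -1.146e+00]))
```

carry_out(targets="1 0 0 -0.055 0 0 0;1 -0.17 -0.42 -0.055 -0.001 0.001 -1.146;1 -0.17 -0.42 -0.055 -0.001 0.001 -1.146;1 -0.17 -0.42 -0.055 -0.001 0.001 -1.146;1 -0.17 -0.42 -0.055 -0.001 0.001 -1.146;1 -0.17 -0.42 -0.055 -0.001 0.001 -1.146;1 -0.17 -0.42 -0.055 -0.001 0.001 -1.146;1 -0.17 -0.42 -0.055 -0.001 0.001 -1.146;1 -0.17 -0.42 -0.055 -0.001 0.001 -1.146;1 -0.17 -0.42 -0.055 -0.001 0.001 -1.146;1 -0.17 -0.42 -0.055 -0.001 0.001 -1.146;1 -0.17 -0.42 -0.055 -0.001 0.001 -1.146")

```text
time: 1.65
eef_pos: [548.5, -197.0, 300.1]
tool_rot: [[1.0, -0.002, -0.0], [-0.002, -1.0, -0.0], [-0.0, 0.0, -1.0]]
ft_force: [1.2, -0.2, -0.3]
width: 85.5
```

Run:
```python
from h import *
import json
o=telemetry.get_obs(); m=camera_model('wrist'); f=grab_frame('wrist'); cv2.imwrite('pics/w1.png',f[:,:,::-1])
json.dump({k:(v.tolist() if hasattr(v,'tolist') else v) for k,v in m.items()},open('w1.json','w'))
print(o['time'],o['eef_pos'],o['tool_rot'],np.array(o['dq']).round(3)); print(np.round(m['pose'],3))
```

```text
1.65 [ 548.49552268 -197.0219351   300.0712727 ] [[ 9.99997235e-01 -2.30849637e-03 -4.47264778e-04]
 [-2.30866434e-03 -9.99997265e-01 -3.75400419e-04]
 [-4.46396944e-04  3.76431965e-04 -9.99999830e-01]] [ 0.003  0.    -0.003  0.004  0.001  0.002]
[[ 1.00000e+00 -2.00000e-03 -2.00000e-03  5.48117e+02]
 [-2.00000e-03 -9.60000e-01 -2.82000e-01 -1.25277e+02]
 [-2.00000e-03  2.82000e-01 -9.60000e-01  4.28463e+02]
 [ 0.00000e+00  0.00000e+00  0.00000e+00  1.00000e+00]]
```

View pics/w1.png

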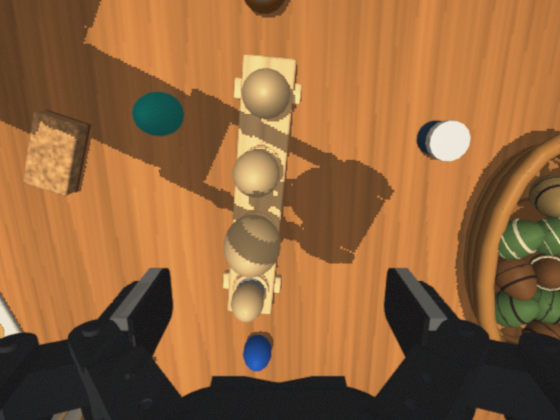

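Run:
```python
from h import *
f=cv2.imread('pics/w1.png')
a=cv2.resize(f[50:200,210:320],None,fx=4,fy=4,interpolation=cv2.INTER_CUBIC)
b=cv2.resize(f[190:340,210:320],None,fx=4,fy=4,interpolation=cv2.INTER_CUBIC)
b=cv2.convertScaleAbs(b,alpha=1.3);
cv2.imwrite('pics/w1crop.png',np.hstack([a[:,:400],b[:,:400]]))
hsv=cv2.cvtColor(f,cv2.COLOR_BGR2HSV)
for p in [(265,95),(255,172),(250,245),(246,300),(245,235),(275,150),(265,220),(285,80),(220,100),(320,200)]: print(p,hsv[p[1],p[0]])
```

```text
(265, 95) [ 20 103 233]
(255, 172) [ 20 105 233]
(250, 245) [ 17 110 135]
(246, 300) [ 18 114 202]
(245, 235) [ 18 107 129]
(275, 150) [ 21 109 240]
(265, 220) [ 18 107 114]
(285, 80) [ 17 113 138]
(220, 100) [ 14 162 126]
(320, 200) [ 14 157 112]
```

View pics/w1crop.png

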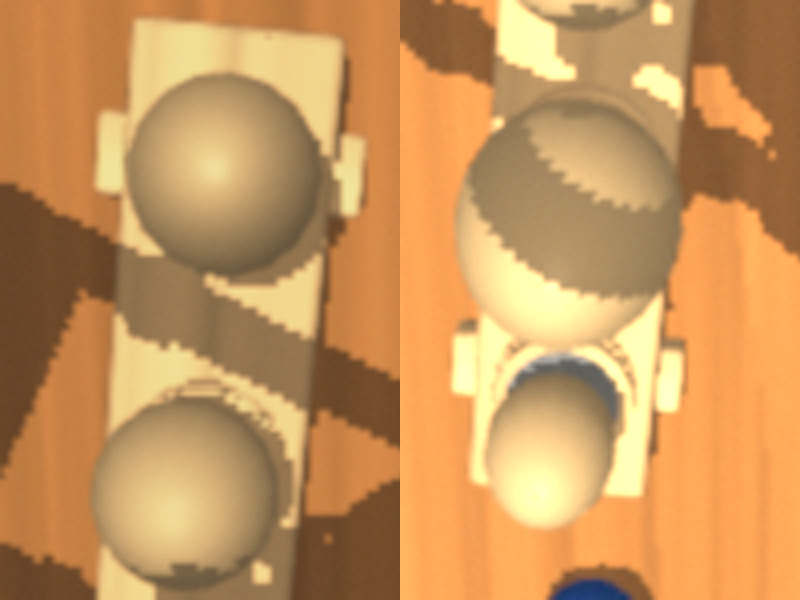

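Run:
```python
from h import *
import json
m=json.load(open('w1.json'))
C=[onz(m,u,v,28) for u,v in [(243.75,55),(295.75,59.5),(228,310.75),(270.75,313.75)]]
for c in C: print(c.round(1))
L=(C[0]+C[1])/2; Rr=(C[2]+C[3])/2; ctr=(L+Rr)/2; d=(L-Rr); print('len',np.linalg.norm(d),'w',np.linalg.norm(C[0]-C[1]),np.linalg.norm(C[2]-C[3]))
d/=np.linalg.norm(d); print('ctr',ctr,'dir',d,'yaw',np.degrees(np.arctan2(-d[0],d[1])))
seats={n:ctr+d*s for n,s in zip(['tall','medium','large','small'],[114,38,-38,-114])}
for n in seats: print(n,seats[n].round(1))
# feet of plank and band circles
for n,l,r,t,b,z in [('tall',127/4,320/4,72/4,275/4,75),('medium',92/4,277/4,395/4,588/4,69),('large',57/4,283/4,140+97/4,140+348/4,77),('small',87/4,217/4,None,140+528/4,64)]:
    cu=210+(l+r)/2
    if t is not None:
        cv_=50+(t+b)/2
        a=onz(m,cu,cv_,z);T=onz(m,cu,50+t,z);B=onz(m,cu,50+b,z)
        e1=onz(m,210+l,cv_,z);e2=onz(m,210+r,cv_,z)
        print(n,'band ctr',a.round(1),'ydiam',np.linalg.norm(T-B).round(1),'xdiam',np.linalg.norm(e1-e2).round(1),'T',T[1].round(1),'B',B[1].round(1))
s=json.load(open('w1.json')); 
for n,z in [('small',90)]:
    print('small tip ray at z90', onz(m,248,190+528/4-6,90))
# scene seats for drying rack & jar
ms=camera_model('scene')
f=cv2.imread('pics/scene0.png')
```

```text
[512.3 -78.3  28. ]
[565.9 -82.8  28. ]
[ 483.7 -377.9   28. ]
[ 537.7 -382.3   28. ]
len 300.94181007379916 w 53.80218407219142 54.211295301615216
ctr [ 524.89323116 -230.33940593   28.        ] dir [0.09438712 0.99553557 0.        ] yaw -5.416045904472356
tall [ 535.7 -116.8   28. ]
medium [ 528.5 -192.5   28. ]
large [ 521.3 -268.2   28. ]
small [ 514.1 -343.8   28. ]
tall band ctr [ 536.2 -117.1   75. ] ydiam 45.3 xdiam 45.1 T -94.9 B -140.2
medium band ctr [ 525.3 -193.6   69. ] ydiam 49.4 xdiam 46.8 T -169.3 B -218.8
large band ctr [ 520.5 -269.4   77. ] ydiam 70.8 xdiam 59.3 T -234.9 B -305.7
small tip ray at z90 [ 514.86736924 -345.26208854   90.        ]
```

```bash
cat >> h.py <<'E'
def Ry(deg):
    a=np.radians(deg); c,s=np.cos(a),np.sin(a)
    return np.array([[c,s,0],[s,-c,0],[0,0,-1.]])
E
python3 - <<'E'
from h import *
for z in (170,72): print(rel([536,-117,z],Ry(-5.4)))
E
```

```text
(array([-0.0127, -0.08  ,  0.1301]), array([0.0004, 0.0003, 0.092 ]))
(array([-0.0127, -0.08  ,  0.2281]), array([0.0004, 0.0003, 0.092 ]))
```

carry_out(targets="1 -0.0127 -0.08 0.04 0 0 0.092;1 -0.0127 -0.08 0.09 0 0 0.092;1 -0.0127 -0.08 0.13 0 0 0.092;1 -0.0127 -0.08 0.13 0 0 0.092;1 -0.0127 -0.08 0.13 0 0 0.092")

```text
time: 2.33
eef_pos: [537.3, -118.2, 171.8]
tool_rot: [[0.995, -0.095, 0.003], [-0.095, -0.995, -0.002], [0.003, 0.001, -1.0]]
ft_force: [-0.1, -0.7, -0.3]
width: 85.4
```

Run:
```python
from h import *
f=grab_frame('wrist'); cv2.imwrite('pics/w2.png',f[:,:,::-1])
m=camera_model('wrist')
for n,p in [('tall',(536,-117,75)),('talltip',(536,-117,124)),('med',(526,-193.5,69))]: print(n,proj(m,p))
print(rel([536,-117,72],Ry(-5.4)))
```

```text
tall [275.99288288 214.29078618]
talltip [275.77804513 242.1582825 ]
med [272.51811867 312.22856007]
(array([-0.0022, -0.0012,  0.1004]), array([ 0.0016, -0.0042, -0.0011]))
```

View pics/w2.png

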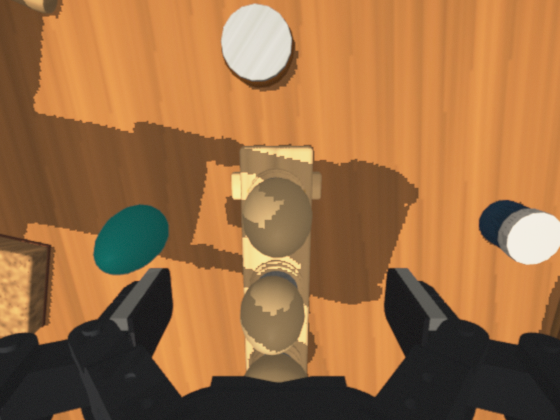

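The enlarged crops settle the candidates. The plain pale tall slim egg is at (277,216), at the robot-left end of the painting rack. The turquoise look-alike at (131,240) is off the rack and not meant, and neither is the blue egg at (257,352) in w1. I'm descending on the tall egg.

carry_out(targets="1 -0.0022 -0.0012 0.035 0.0016 -0.004 0;1 -0.0022 -0.0012 0.07 0.0016 -0.004 0;1 -0.0022 -0.0012 0.1 0.0016 -0.004 0;1 -0.0022 -0.0012 0.1 0.0016 -0.004 0;0.4 -0.0022 -0.0012 0.1 0.0016 -0.004 0;0 -0.0022 -0.0012 0.1 0.0016 -0.004 0;0 -0.0022 -0.0012 0.1 0.0016 -0.004 0;0 -0.0022 -0.0012 0.1 0.0016 -0.004 0;0 -0.0022 -0.0012 0.1 0.0016 -0.004 0;0 -0.0022 -0.0012 0.1 0.0016 -0.004 0", squeeze=25)

```text
time: 3.62
eef_pos: [537.2, -117.5, 74.4]
tool_rot: [[0.995, -0.095, 0.004], [-0.095, -0.995, -0.001], [0.004, 0.001, -1.0]]
ft_force: [-0.0, 0.2, 5.9]
width: 44.6
```

Run:
```python
from h import *
o=telemetry.get_obs();print(o['time'],o['eef_pos'],o['width'],o['ft_force'])
print(rel([536,-117,250],Ry(-5.4)), rel([570,190,250],Ry(-8)))
```

```text
3.625 [ 537.23178538 -117.53530587   74.37665401] 44.557559912602066 [-0.00894291  0.22370497  5.86503165]
(array([-0.0006, -0.0002, -0.1756]), array([ 0.001 , -0.0037, -0.001 ])) (array([ 0.004 , -0.3091, -0.1759]), array([ 0.001 , -0.0038,  0.0444]))
```

carry_out(targets="0 0 0 -0.02 0 0 0;0 0 0 -0.06 0 0 0;0 0 0 -0.11 0 0 0;0 0 -0.05 -0.15 0 0 0.044;0 0.004 -0.1 -0.19 0 -0.004 0.044;0 0.007 -0.15 -0.226 0 -0.004 0.044;0 0.007 -0.2 -0.226 0 -0.004 0.044;0 0.007 -0.25 -0.226 0 -0.004 0.044;0 0.007 -0.29 -0.226 0 -0.004 0.044;0 0.007 -0.314 -0.226 0 -0.004 0.044;0 0.007 -0.314 -0.226 0 -0.004 0.044;0 0.007 -0.314 -0.226 0 -0.004 0.044;0 0.007 -0.314 -0.226 0 -0.004 0.044")

```text
time: 5.25
eef_pos: [573.2, 193.5, 300.4]
tool_rot: [[0.99, -0.14, -0.0], [-0.14, -0.99, -0.001], [0.0, 0.001, -1.0]]
ft_force: [-0.6, -0.6, 0.2]
width: 44.3
```

Run:
```python
from h import *
import json
o=telemetry.get_obs(); print(o['time'],o['eef_pos'],o['width'],o['ft_force'])
m=camera_model('wrist'); f=grab_frame('wrist'); cv2.imwrite('pics/w3.png',f[:,:,::-1])
json.dump({k:(v.tolist() if hasattr(v,'tolist') else v) for k,v in m.items()},open('w3.json','w'))
g=f[:,:,::-1].copy(); hsv=cv2.cvtColor(g,cv2.COLOR_BGR2HSV)
mask=((hsv[:,:,1]<60)&(hsv[:,:,2]>70)).astype(np.uint8)*255
n,l,s,c=cv2.connectedComponentsWithStats(mask)
for i in range(1,n):
    if s[i,4]>200: print(s[i],c[i].round(1),onz(m,*c[i],38).round(1))
```

```text
5.25 [573.2092272  193.5405037  300.35779789] 44.278112832419666 [-0.63066057 -0.63173746  0.15226362]
[ 252    5   35   39 1086] [269.1  24. ] [583.8 338.8  38. ]
[254  88  33  35 908] [269.9 104.6] [573.5 263.3  38. ]
[ 419   92   45   42 1474] [440.8 112.6] [749.8 230.3  38. ]
[255 161  32  31 775] [270.6 176.4] [563.1 188.1  38. ]
[ 398  181   42   39 1239] [418.4 200.1] [723.5 138.1  38. ]
[   5  244   88   52 2477] [ 48.9 269.1] [285.5 114.   38. ]
[190 257  30  53 668] [204.3 281.7] [465.4  71.8  38. ]
[336 257  31  53 661] [351.9 281.9] [641.2  46.8  38. ]
[412 398  31  22 422] [424.6 410.9] [ 722.8 -160.5   38. ]
```

View pics/w3.png

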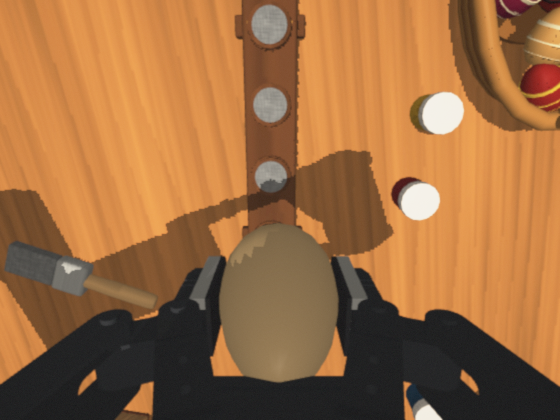

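Run:
```python
from h import *
for z in (140,85): print(rel([583.8,338.5,z],Ry(-7.8)))
```

```text
(array([-0.0099, -0.1452,  0.1601]), array([ 0.0012, -0.    , -0.0046]))
(array([-0.0099, -0.1453,  0.2151]), array([ 0.0012, -0.    , -0.0046]))
```

carry_out(targets="0 -0.004 -0.05 0.03 0 0 0;0 -0.007 -0.1 0.08 0.001 0 -0.004;0 -0.01 -0.145 0.13 0.001 0 -0.004;0 -0.01 -0.145 0.17 0.001 0 -0.004;0 -0.01 -0.145 0.2 0.001 0 -0.004;0 -0.01 -0.145 0.215 0.001 0 -0.004;0 -0.01 -0.145 0.215 0.001 0 -0.004;0 -0.01 -0.145 0.215 0.001 0 -0.004")

```text
time: 6.3
eef_pos: [585.0, 338.4, 87.0]
tool_rot: [[0.991, -0.137, 0.003], [-0.137, -0.991, 0.001], [0.003, -0.002, -1.0]]
ft_force: [0.3, 0.6, -0.3]
width: 44.2
```

Run:
```python
from h import *
print(telemetry.get_obs()['ft_force'],rel([583.8,338.5,75],Ry(-7.8)))
```

```text
[ 0.29331351  0.55406922 -0.32770478] (array([-0.0012,  0.    ,  0.012 ]), array([-0.0015, -0.0029, -0.0012]))
```

carry_out(targets="0 -0.001 0 0.005 -0.001 -0.003 -0.001;0 -0.001 0 0.009 -0.001 -0.003 -0.001;0 -0.001 0 0.012 -0.001 -0.003 -0.001;0 -0.001 0 0.012 -0.001 -0.003 -0.001;0 -0.001 0 0.012 -0.001 -0.003 -0.001")

```text
time: 6.92
eef_pos: [584.0, 338.5, 74.9]
tool_rot: [[0.991, -0.136, -0.0], [-0.136, -0.991, 0.0], [-0.0, -0.0, -1.0]]
ft_force: [-0.4, -0.1, 0.0]
width: 44.6
```

carry_out(targets="0 0 0 0.001 0 0 0;0 0 0 0.001 0 0 0;0 0 0 0.001 0 0 0")

```text
time: 7.3
eef_pos: [584.1, 338.6, 74.4]
tool_rot: [[0.991, -0.136, 0.0], [-0.136, -0.991, 0.001], [0.0, -0.001, -1.0]]
ft_force: [-1.8, -0.2, 3.2]
width: 44.4
```

Contact registers at TCP z 74.4, the same height as at the pick. I'll release by opening gradually.

carry_out(targets="0.6 0 0 0 0 0 0;0.7 0 0 0 0 0 0;0.85 0 0 0 0 0 0;1 0 0 0 0 0 0;1 0 0 0 0 0 0;1 0 0 0 0 0 0;1 0 0 -0.02 0 0 0;1 0 0 -0.06 0 0 0;1 0 0 -0.12 0 0 0;1 0 0.03 -0.17 0 0 0;1 0 0.03 -0.17 0 0 0;1 0 0.03 -0.17 0 0 0")

```text
time: 8.8
eef_pos: [579.6, 308.6, 244.2]
tool_rot: [[0.991, -0.136, -0.0], [-0.136, -0.991, 0.001], [-0.0, -0.001, -1.0]]
ft_force: [-0.1, 0.7, -0.9]
width: 85.0
```

Run:
```python
from h import *
o=telemetry.get_obs(); print(o['time'],o['eef_pos'],o['width'])
m=camera_model('wrist'); f=grab_frame('wrist'); cv2.imwrite('pics/w4.png',f[:,:,::-1])
print(proj(m,(583.8,338.8,75)),proj(m,(583.8,338.8,38)))
print(rel([526,-193.5,190],Ry(-5.4)))
```

```text
8.8 [579.63111151 308.64241962 244.15549548] 85.00886189477849
[279.21676738 154.76682848] [279.13614097 149.23409736]
(array([0.0156, 0.5048, 0.053 ]), array([-0.    ,  0.0019, -0.0421]))
```

View pics/w4.png

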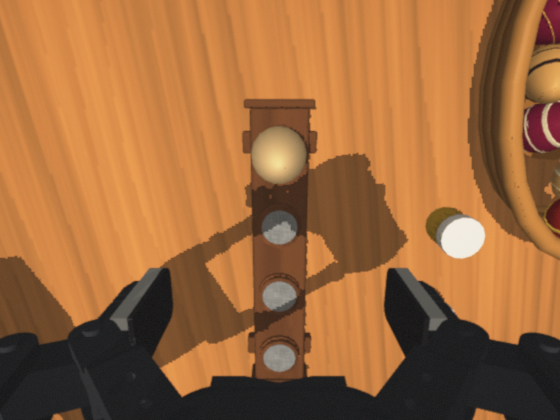

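Run:
```python
from h import *
import json
f=cv2.imread('pics/w4.png'); m=camera_model('wrist')
hsv=cv2.cvtColor(f,cv2.COLOR_BGR2HSV)
mask=((hsv[:,:,1]<60)&(hsv[:,:,2]>70)).astype(np.uint8)*255
n,l,s,c=cv2.connectedComponentsWithStats(mask[:,240:320])
for i in range(1,n):
    if s[i,4]>200: print(s[i],c[i].round(1),onz(m,c[i][0]+240,c[i][1],38).round(1))
```

```text
[ 22 211  35  33 930] [ 39.2 227. ] [572.9 263.8  38. ]
[ 23 282  34  29 783] [ 39.1 296.1] [562.5 188.5  38. ]
[ 24 345  31  27 660] [ 39.  357.7] [552.2 113.2  38. ]
```

carry_out(targets="1 0.002 0.06 0.02 0 0 -0.042;1 0.004 0.12 0.05 0 0.002 -0.042;1 0.006 0.18 0.055 0 0.002 -0.042;1 0.008 0.24 0.055 0 0.002 -0.042;1 0.01 0.3 0.055 0 0.002 -0.042;1 0.012 0.36 0.055 0 0.002 -0.042;1 0.014 0.42 0.055 0 0.002 -0.042;1 0.0156 0.48 0.055 0 0.002 -0.042;1 0.0156 0.505 0.055 0 0.002 -0.042;1 0.0156 0.505 0.055 0 0.002 -0.042;1 0.0156 0.505 0.055 0 0.002 -0.042;1 0.0156 0.505 0.055 0 0.002 -0.042")

```text
time: 10.35
eef_pos: [526.0, -192.1, 187.5]
tool_rot: [[0.996, -0.092, -0.001], [-0.092, -0.996, 0.001], [-0.001, -0.001, -1.0]]
ft_force: [0.9, -0.1, 0.3]
width: 85.1
```

Run:
```python
from h import *
f=grab_frame('wrist'); cv2.imwrite('pics/w5.png',f[:,:,::-1])
m=camera_model('wrist')
for n,p in [('med',(526,-193.5,69)),('medtip',(526,-193.5,104)),('large',(521,-268,77)),('turq',(430,-130,20))]: print(n,proj(m,p))
print(rel([526,-193.5,68],Ry(-5.4)))
```

```text
med [279.37618793 208.83249728]
medtip [279.49301139 224.72592978]
large [281.80448267 307.01004141]
turq [153.15540908 126.68360707]
(array([1.000e-04, 1.300e-03, 1.198e-01]), array([-0.0006,  0.0005,  0.0018]))
```

View pics/w5.png

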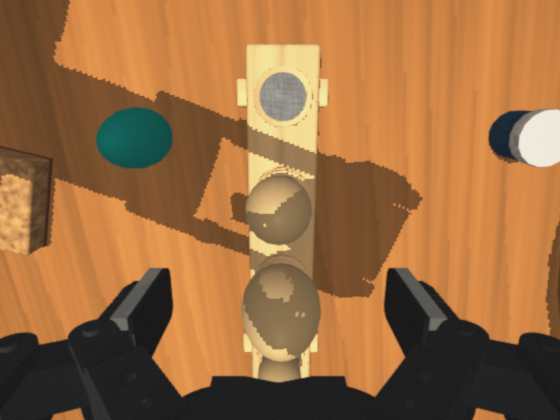

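The stout medium egg sits at (278,209) in the second place, matching the predicted (279,209), with the larger egg below it at (281,312). I'm descending on the medium egg.

carry_out(targets="1 0 0.001 0.04 0 0 0.002;1 0 0.001 0.085 0 0 0.002;1 0 0.001 0.122 0 0 0.002;1 0 0.001 0.122 0 0 0.002;1 0 0.001 0.122 0 0 0.002;0.4 0 0.001 0.122 0 0 0.002;0 0 0.001 0.122 0 0 0.002;0 0 0.001 0.122 0 0 0.002;0 0 0.001 0.122 0 0 0.002;0 0 0.001 0.122 0 0 0.002")

```text
time: 11.65
eef_pos: [526.7, -193.5, 67.3]
tool_rot: [[0.996, -0.094, 0.002], [-0.094, -0.996, -0.0], [0.002, 0.0, -1.0]]
ft_force: [-0.5, 0.8, 4.5]
width: 46.5
```

Run:
```python
from h import *
o=telemetry.get_obs();print(o['eef_pos'])
print(rel([573.2,263.5,160],Ry(-7.8)))
```

```text
[ 526.65009863 -193.5148816    67.32263219]
(array([ 0.0033, -0.4594, -0.0928]), array([ 0.0001, -0.0019,  0.0415]))
```

carry_out(targets="0 0 0 -0.02 0 0 0;0 0 0 -0.06 0 0 0;0 0 -0.03 -0.1 0 0 0;0 0 -0.09 -0.13 0 0 0.02;0 0.001 -0.15 -0.13 0 0 0.04;0 0.001 -0.21 -0.13 0 -0.002 0.042;0 0.002 -0.27 -0.13 0 -0.002 0.042;0 0.002 -0.33 -0.13 0 -0.002 0.042;0 0.003 -0.39 -0.13 0 -0.002 0.042;0 0.003 -0.44 -0.13 0 -0.002 0.042;0 0.0033 -0.4594 -0.12 0 -0.002 0.042;0 0.0033 -0.4594 -0.09 0 -0.002 0.042;0 0.0033 -0.4594 -0.09 0 -0.002 0.042;0 0.0033 -0.4594 -0.09 0 -0.002 0.042")

```text
time: 13.4
eef_pos: [573.6, 262.8, 157.8]
tool_rot: [[0.991, -0.137, 0.0], [-0.137, -0.991, -0.0], [0.0, 0.0, -1.0]]
ft_force: [-0.2, -0.2, -0.4]
width: 46.5
```

Run:
```python
from h import *
o=telemetry.get_obs();print(o['eef_pos'],o['width'])
f=grab_frame('wrist'); cv2.imwrite('pics/w6.png',f[:,:,::-1])
print(rel([573.2,263.5,68],Ry(-7.8)))
```

```text
[573.56927009 262.76367493 157.83691156] 46.49607396047767
(array([-0.0009, -0.0005,  0.0903]), array([-0.0004, -0.0015, -0.0015]))
```

View pics/w6.png

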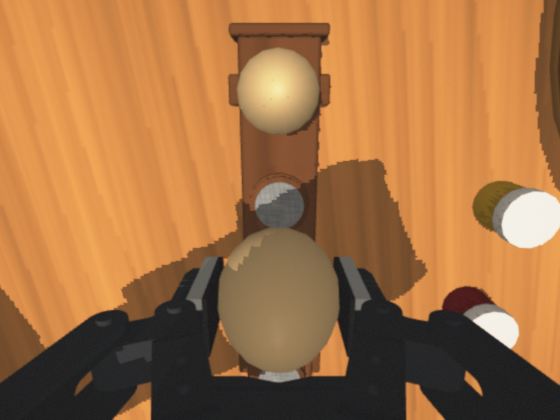

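carry_out(targets="0 -0.0009 -0.0005 0.04 0 -0.0015 -0.0015;0 -0.0009 -0.0005 0.07 0 -0.0015 -0.0015;0 -0.0009 -0.0005 0.082 0 -0.0015 -0.0015;0 -0.0009 -0.0005 0.087 0 -0.0015 -0.0015;0 -0.0009 -0.0005 0.088 0 -0.0015 -0.0015;0 -0.0009 -0.0005 0.088 0 -0.0015 -0.0015")

```text
time: 14.2
eef_pos: [574.0, 263.8, 71.5]
tool_rot: [[0.991, -0.136, 0.002], [-0.136, -0.991, 0.001], [0.002, -0.001, -1.0]]
ft_force: [-0.0, -0.2, -1.3]
width: 46.2
```

carry_out(targets="0 -0.001 0 0.002 0 -0.002 0;0 -0.001 0 0.0035 0 -0.002 0;0 -0.001 0 0.0035 0 -0.002 0;0 -0.001 0 0.0035 0 -0.002 0")

```text
time: 14.7
eef_pos: [573.0, 263.9, 67.9]
tool_rot: [[0.991, -0.136, 0.0], [-0.136, -0.991, 0.001], [-0.0, -0.001, -1.0]]
ft_force: [-0.1, -0.8, -0.5]
width: 46.1
```

carry_out(targets="0 0 0 0.001 0 0 0;0 0 0 0.001 0 0 0;0 0 0 0.001 0 0 0")

```text
time: 15.08
eef_pos: [573.1, 264.0, 67.3]
tool_rot: [[0.991, -0.136, 0.0], [-0.136, -0.991, 0.002], [0.0, -0.002, -1.0]]
ft_force: [-0.9, -0.1, 3.6]
width: 46.0
```

Contact again, at the pick height of 67.3. Releasing.

carry_out(targets="0.6 0 0 0 0 0 0;0.7 0 0 0 0 0 0;0.85 0 0 0 0 0 0;1 0 0 0 0 0 0;1 0 0 0 0 0 0;1 0 0 0 0 0 0;1 0 0 -0.02 0 0 0;1 0 0 -0.06 0 0 0;1 0 0 -0.12 0 0 0;1 0 0.03 -0.17 0 0 0;1 0 0.03 -0.17 0 0 0;1 0 0.03 -0.17 0 0 0")

```text
time: 16.58
eef_pos: [568.5, 234.0, 236.8]
tool_rot: [[0.991, -0.136, -0.0], [-0.136, -0.991, 0.002], [-0.0, -0.002, -1.0]]
ft_force: [-0.3, 1.0, -1.1]
width: 85.0
```

Run:
```python
from h import *
o=telemetry.get_obs(); print(o['time'],o['eef_pos'],o['width'])
m=camera_model('wrist'); f=grab_frame('wrist'); cv2.imwrite('pics/w7.png',f[:,:,::-1])
print(proj(m,(573.2,263.8,69)),proj(m,(583.8,338.8,75)))
print(rel([521,-268,190],Ry(-5.4)))
```

```text
16.575 [568.51789011 233.95979612 236.83427102] 85.03407087518107
[279.98548383 155.41361337] [280.57060788  55.04424384]
(array([0.0216, 0.5038, 0.0453]), array([-0.0009,  0.0023, -0.042 ]))
```

View pics/w7.png

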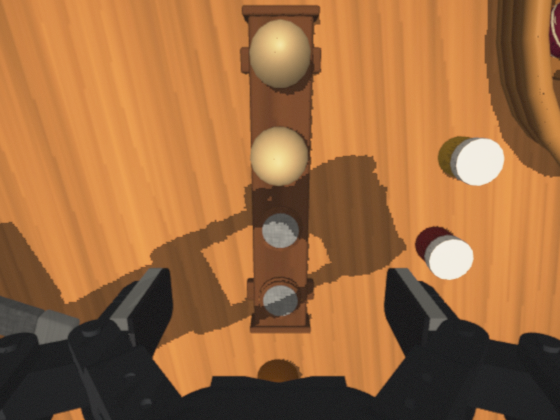

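carry_out(targets="1 0.002 0.06 0.02 0 0 -0.042;1 0.004 0.12 0.04 0 0.002 -0.042;1 0.007 0.18 0.045 0 0.002 -0.042;1 0.01 0.24 0.045 0 0.002 -0.042;1 0.013 0.3 0.045 0 0.002 -0.042;1 0.016 0.36 0.045 0 0.002 -0.042;1 0.019 0.42 0.045 0 0.002 -0.042;1 0.0216 0.48 0.045 0 0.002 -0.042;1 0.0216 0.504 0.045 0 0.002 -0.042;1 0.0216 0.504 0.045 0 0.002 -0.042;1 0.0216 0.504 0.045 0 0.002 -0.042;1 0.0216 0.504 0.045 0 0.002 -0.042")

```text
time: 18.12
eef_pos: [521.0, -266.5, 189.9]
tool_rot: [[0.996, -0.092, -0.001], [-0.092, -0.996, 0.002], [-0.001, -0.002, -1.0]]
ft_force: [-0.2, 0.7, -0.6]
width: 85.2
```

Run:
```python
from h import *
f=grab_frame('wrist'); cv2.imwrite('pics/w8.png',f[:,:,::-1])
m=camera_model('wrist')
for n,p in [('large',(521,-268,77)),('top',(521,-268,124)),('+y',(521,-238,77)),('-y',(521,-298,77)),('small',(514,-344,64))]: print(n,proj(m,p))
print(rel([521,-268,75],Ry(-5.4)))
```

```text
large [279.36668098 211.40873847]
top [279.51372114 234.97731549]
+y [275.33260241 169.18256446]
-y [283.14221031 250.9285831 ]
small [279.2768956  298.66352704]
(array([1.000e-04, 1.500e-03, 1.151e-01]), array([-0.0015,  0.0008,  0.0018]))
```

View pics/w8.png

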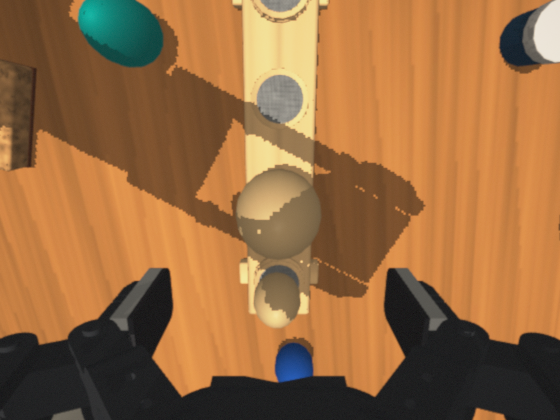

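The largest egg is at (279,212), third in the row. The small one is at (277,300) and the blue look-alike is off the rack at (294,365). I'm descending on the large egg.

carry_out(targets="1 0 0.0015 0.04 0 0 0.002;1 0 0.0015 0.08 0 0 0.002;1 0 0.0015 0.117 0 0 0.002;1 0 0.0015 0.117 0 0 0.002;1 0 0.0015 0.117 0 0 0.002;0.5 0 0.0015 0.117 0 0 0.002;0 0 0.0015 0.117 0 0 0.002;0 0 0.0015 0.117 0 0 0.002;0 0 0.0015 0.117 0 0 0.002;0 0 0.0015 0.117 0 0 0.002", squeeze=30)

```text
time: 19.42
eef_pos: [521.8, -268.4, 75.1]
tool_rot: [[0.996, -0.094, 0.002], [-0.094, -0.996, -0.0], [0.002, -0.0, -1.0]]
ft_force: [-0.7, 1.1, 5.5]
width: 58.3
```

Run:
```python
from h import *
o=telemetry.get_obs();print(o['eef_pos'])
print(rel([563,188.3,160],Ry(-7.8)))
```

```text
[ 521.78917666 -268.4498573    75.08877985]
(array([-0.0019, -0.4586, -0.0848]), array([-0.0002, -0.0021,  0.0417]))
```

carry_out(targets="0 0 0 -0.02 0 0 0;0 0 0 -0.06 0 0 0;0 0 -0.03 -0.1 0 0 0;0 0 -0.09 -0.13 0 0 0.02;0 -0.001 -0.15 -0.13 0 0 0.04;0 -0.001 -0.21 -0.13 0 -0.002 0.042;0 -0.001 -0.27 -0.13 0 -0.002 0.042;0 -0.002 -0.33 -0.13 0 -0.002 0.042;0 -0.002 -0.39 -0.13 0 -0.002 0.042;0 -0.002 -0.43 -0.13 0 -0.002 0.042;0 -0.002 -0.4586 -0.12 0 -0.002 0.042;0 -0.002 -0.4586 -0.085 0 -0.002 0.042;0 -0.002 -0.4586 -0.085 0 -0.002 0.042;0 -0.002 -0.4586 -0.085 0 -0.002 0.042")

```text
time: 21.18
eef_pos: [563.4, 188.1, 161.2]
tool_rot: [[0.991, -0.137, 0.001], [-0.137, -0.991, 0.0], [0.001, -0.001, -1.0]]
ft_force: [0.5, 0.4, -0.2]
width: 58.1
```

Run:
```python
from h import *
o=telemetry.get_obs();print(o['eef_pos'],o['width'])
print(rel([563,188.3,75],Ry(-7.8)))
f=grab_frame('wrist'); cv2.imwrite('pics/w9.png',f[:,:,::-1])
```

```text
[563.43046318 188.06527352 161.21807535] 58.08138066941645
(array([-0.0006, -0.0001,  0.0862]), array([-0.0006, -0.0014, -0.0008]))
```

View pics/w9.png

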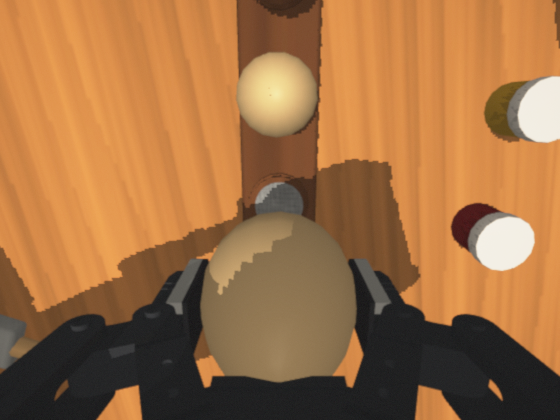

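carry_out(targets="0 -0.0006 0 0.04 0 -0.0014 -0.001;0 -0.0006 0 0.066 0 -0.0014 -0.001;0 -0.0006 0 0.079 0 -0.0014 -0.001;0 -0.0006 0 0.082 0 -0.0014 -0.001;0 -0.0006 0 0.084 0 -0.0014 -0.001;0 -0.0006 0 0.084 0 -0.0014 -0.001")

```text
time: 21.98
eef_pos: [564.1, 188.3, 78.6]
tool_rot: [[0.991, -0.136, 0.003], [-0.136, -0.991, 0.001], [0.003, -0.002, -1.0]]
ft_force: [0.4, -0.6, -1.1]
width: 58.3
```

carry_out(targets="0 -0.001 0 0.0015 0 -0.002 0;0 -0.001 0 0.003 0 -0.002 0;0 -0.001 0 0.003 0 -0.002 0;0 -0.001 0 0.003 0 -0.002 0")

```text
time: 22.48
eef_pos: [563.1, 188.4, 75.6]
tool_rot: [[0.991, -0.136, 0.001], [-0.136, -0.991, 0.002], [0.001, -0.002, -1.0]]
ft_force: [-0.1, 0.4, -0.6]
width: 57.7
```

carry_out(targets="0 0 0 0.001 0 0 0;0 0 0 0.001 0 0 0;0 0 0 0.001 0 0 0")

```text
time: 22.85
eef_pos: [563.2, 188.5, 75.1]
tool_rot: [[0.991, -0.136, 0.002], [-0.136, -0.991, 0.002], [0.001, -0.002, -1.0]]
ft_force: [-0.5, -0.5, 4.6]
width: 57.7
```

carry_out(targets="0.72 0 0 0 0 0 0;0.8 0 0 0 0 0 0;0.9 0 0 0 0 0 0;1 0 0 0 0 0 0;1 0 0 0 0 0 0;1 0 0 0 0 0 0;1 0 0 -0.02 0 0 0;1 0 0 -0.06 0 0 0;1 0 0 -0.12 0 0 0;1 0 0.03 -0.17 0 0 0;1 0 0.03 -0.17 0 0 0;1 0 0.03 -0.17 0 0 0")

```text
time: 24.35
eef_pos: [558.4, 158.5, 244.5]
tool_rot: [[0.991, -0.136, 0.001], [-0.136, -0.991, 0.002], [0.0, -0.002, -1.0]]
ft_force: [-1.1, 0.2, -0.7]
width: 85.5
```

Run:
```python
from h import *
o=telemetry.get_obs(); print(o['time'],o['eef_pos'],o['width'])
m=camera_model('wrist'); f=grab_frame('wrist'); cv2.imwrite('pics/w10.png',f[:,:,::-1])
print(proj(m,(563,188.3,77)))
print(rel([514.5,-344,180],Ry(-5.4)))
```

```text
24.35 [558.36675955 158.51327441 244.54986736] 85.50623815669859
[279.70371862 155.5950487 ]
(array([0.0253, 0.504 , 0.0628]), array([-0.0015,  0.0014, -0.042 ]))
```

View pics/w10.png

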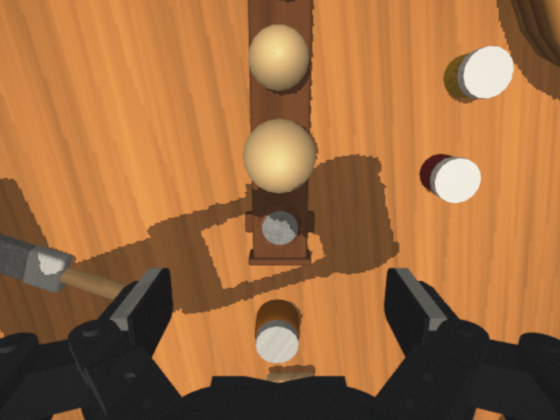

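carry_out(targets="1 0.002 0.06 0.02 0 0 -0.042;1 0.004 0.12 0.04 0 0.001 -0.042;1 0.008 0.18 0.05 0 0.001 -0.042;1 0.012 0.24 0.06 0 0.001 -0.042;1 0.015 0.3 0.063 0 0.001 -0.042;1 0.018 0.36 0.063 0 0.001 -0.042;1 0.022 0.42 0.063 0 0.001 -0.042;1 0.0253 0.48 0.063 0 0.001 -0.042;1 0.0253 0.504 0.063 0 0.001 -0.042;1 0.0253 0.504 0.063 0 0.001 -0.042;1 0.0253 0.504 0.063 0 0.001 -0.042;1 0.0253 0.504 0.063 0 0.001 -0.042")

```text
time: 25.9
eef_pos: [514.9, -341.9, 179.8]
tool_rot: [[0.996, -0.092, -0.001], [-0.092, -0.996, 0.003], [-0.001, -0.002, -1.0]]
ft_force: [-0.5, 0.1, -0.6]
width: 85.4
```

Run:
```python
from h import *
f=grab_frame('wrist'); cv2.imwrite('pics/w11.png',f[:,:,::-1])
m=camera_model('wrist')
for n,p in [('small',(514.5,-344,63)),('top',(514.5,-344,90)),('+y',(514.5,-325,63)),('-y',(514.5,-363,63))]: print(n,proj(m,p))
print(rel([514.5,-344,60],Ry(-5.4)))
```

```text
small [278.98607691 210.56263839]
top [279.03227847 222.63072224]
+y [276.50164327 184.53638104]
-y [281.3701308  235.53734455]
(array([-0.0002,  0.0021,  0.12  ]), array([-0.0021,  0.0005,  0.0021]))
```

View pics/w11.png

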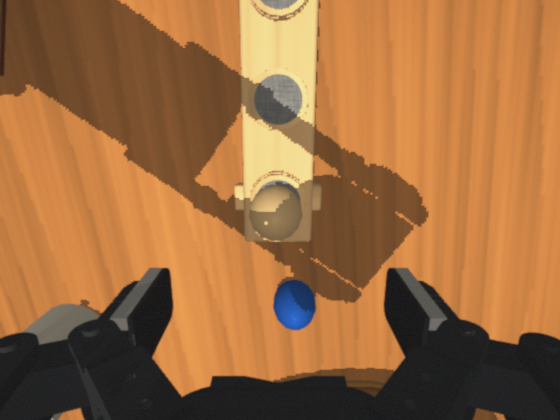

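Run:
```python
from h import *
f=cv2.imread('pics/w11.png')[160:260,220:340]
f=cv2.convertScaleAbs(cv2.resize(f,None,fx=6,fy=6,interpolation=cv2.INTER_CUBIC),alpha=1.6)
cv2.imwrite('pics/w11c.png',f)
```

```text
(no output)
```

View pics/w11c.png

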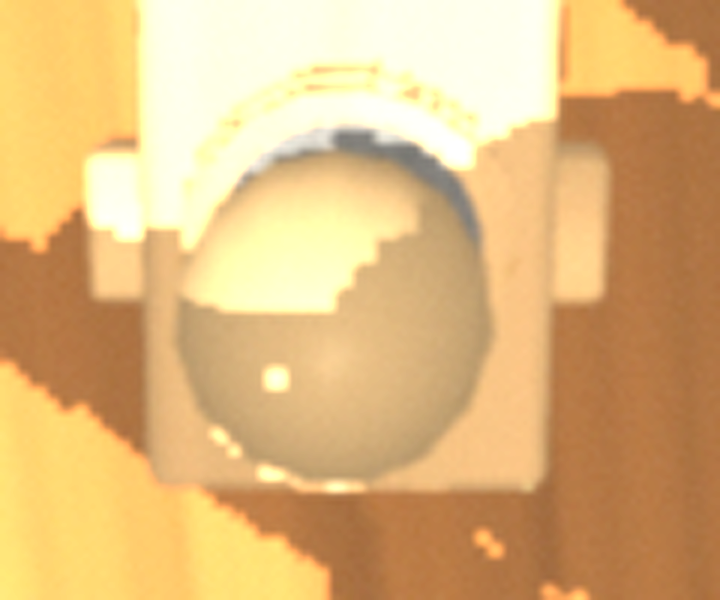

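The small pale egg is on the last seat at (276,212), about 2 mm to the near side of its seat centre. The blue look-alike at (294,305) is off the rack. I'm descending with that correction.

carry_out(targets="1 -0.0024 0.002 0.04 -0.002 0 0.002;1 -0.0024 0.002 0.08 -0.002 0 0.002;1 -0.0024 0.002 0.119 -0.002 0 0.002;1 -0.0024 0.002 0.119 -0.002 0 0.002;1 -0.0024 0.002 0.119 -0.002 0 0.002;0.35 -0.0024 0.002 0.119 -0.002 0 0.002;0 -0.0024 0.002 0.119 -0.002 0 0.002;0 -0.0024 0.002 0.119 -0.002 0 0.002;0 -0.0024 0.002 0.119 -0.002 0 0.002;0 -0.0024 0.002 0.119 -0.002 0 0.002", squeeze=22)

```text
time: 27.2
eef_pos: [512.7, -344.1, 62.1]
tool_rot: [[0.996, -0.094, 0.001], [-0.094, -0.996, -0.001], [0.001, 0.001, -1.0]]
ft_force: [-0.6, 1.5, 5.0]
width: 36.3
```

Run:
```python
from h import *
o=telemetry.get_obs();print(o['eef_pos'])
print(rel([552.6,113,150],Ry(-7.8)))
```

```text
[ 512.67781978 -344.05358461   62.13026986]
(array([-0.0032, -0.4587, -0.0882]), array([ 0.0008, -0.0009,  0.0419]))
```

carry_out(targets="0 0 0 -0.02 0 0 0;0 0 0 -0.06 0 0 0;0 0 -0.03 -0.1 0 0 0;0 0 -0.09 -0.13 0 0 0.02;0 -0.001 -0.15 -0.13 0 0 0.04;0 -0.001 -0.21 -0.13 0 -0.001 0.042;0 -0.001 -0.27 -0.13 0 -0.001 0.042;0 -0.002 -0.33 -0.13 0 -0.001 0.042;0 -0.002 -0.39 -0.13 0 -0.001 0.042;0 -0.003 -0.43 -0.13 0 -0.001 0.042;0 -0.0032 -0.4587 -0.12 0 -0.001 0.042;0 -0.0032 -0.4587 -0.088 0 -0.001 0.042;0 -0.0032 -0.4587 -0.088 0 -0.001 0.042;0 -0.0032 -0.4587 -0.088 0 -0.001 0.042")

```text
time: 28.95
eef_pos: [553.0, 112.7, 150.4]
tool_rot: [[0.991, -0.136, 0.001], [-0.136, -0.991, -0.001], [0.001, 0.001, -1.0]]
ft_force: [0.1, -0.0, 0.2]
width: 36.5
```

Run:
```python
from h import *
o=telemetry.get_obs();print(o['eef_pos'],o['width'])
print(rel([552.6,113,62],Ry(-7.8)))
f=grab_frame('wrist'); cv2.imwrite('pics/w12.png',f[:,:,::-1])
```

```text
[553.01137454 112.69811127 150.41442766] 36.48095022996901
(array([-0.0005, -0.0003,  0.0884]), array([ 0.0007, -0.0006, -0.0006]))
```

View pics/w12.png

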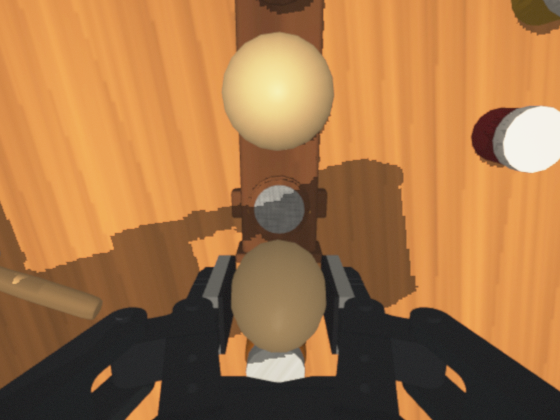

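carry_out(targets="0 -0.0006 0 0.04 0 -0.0006 -0.001;0 -0.0006 0 0.066 0 -0.0006 -0.001;0 -0.0006 0 0.08 0 -0.0006 -0.001;0 -0.0006 0 0.084 0 -0.0006 -0.001;0 -0.0006 0 0.086 0 -0.0006 -0.001;0 -0.0006 0 0.086 0 -0.0006 -0.001")

```text
time: 29.75
eef_pos: [553.6, 112.7, 65.7]
tool_rot: [[0.991, -0.136, 0.003], [-0.136, -0.991, -0.0], [0.003, 0.0, -1.0]]
ft_force: [-0.3, 0.5, -0.1]
width: 36.3
```

carry_out(targets="0 -0.001 0 0.0015 0 -0.002 0;0 -0.001 0 0.003 0 -0.002 0;0 -0.001 0 0.003 0 -0.002 0;0 -0.001 0 0.003 0 -0.002 0")

```text
time: 30.25
eef_pos: [552.6, 112.8, 62.7]
tool_rot: [[0.991, -0.136, 0.001], [-0.136, -0.991, -0.0], [0.001, 0.0, -1.0]]
ft_force: [-0.6, -0.4, 0.0]
width: 36.2
```

carry_out(targets="0 0 0 0.001 0 0 0;0 0 0 0.001 0 0 0;0 0 0 0.001 0 0 0")

```text
time: 30.62
eef_pos: [552.8, 112.8, 62.1]
tool_rot: [[0.991, -0.136, 0.001], [-0.136, -0.991, -0.0], [0.001, -0.0, -1.0]]
ft_force: [-0.9, 0.1, 4.9]
width: 36.2
```

carry_out(targets="0.5 0 0 0 0 0 0;0.65 0 0 0 0 0 0;0.8 0 0 0 0 0 0;1 0 0 0 0 0 0;1 0 0 0 0 0 0;1 0 0 0 0 0 0;1 0 0 -0.02 0 0 0;1 0 0 -0.06 0 0 0;1 0 0 -0.12 0 0 0;1 0 0 -0.18 0 0 0;1 0 -0.04 -0.24 0 0 0;1 0 -0.09 -0.25 0 0 0;1 0 -0.09 -0.25 0 0 0;1 0 -0.09 -0.25 0 0 0")

```text
time: 32.38
eef_pos: [564.1, 201.7, 311.4]
tool_rot: [[0.991, -0.135, -0.0], [-0.135, -0.991, -0.001], [-0.0, 0.001, -1.0]]
ft_force: [0.1, -0.1, 0.0]
width: 85.4
```

Run:
```python
from h import *
o=telemetry.get_obs(); print(o['time'],o['eef_pos'],o['width'])
m=camera_model('wrist'); f=grab_frame('wrist'); cv2.imwrite('pics/w13.png',f[:,:,::-1])
for n,p in [('tall',(583.8,338.8,75)),('med',(573.2,263.6,69)),('large',(563,188.3,77)),('small',(552.6,113,64))]: print(n,proj(m,p))
for n in('scene','side'):
    f=grab_frame(n); cv2.imwrite(f'pics/{n}1.png',f[:,:,::-1])
a=cv2.imread('pics/scene1.png')[150:290,100:460]
cv2.imwrite('pics/scene1c.png',cv2.resize(a,None,fx=2.2,fy=2.2,interpolation=cv2.INTER_CUBIC))
```

```text
32.375 [564.09610246 201.72566117 311.37556834] 85.42879615718256
tall [280.28476052  26.32665234]
med [279.74219224 111.69393922]
large [279.7043688  188.03995202]
small [279.43085157 251.15512179]
```

View pics/w13.png

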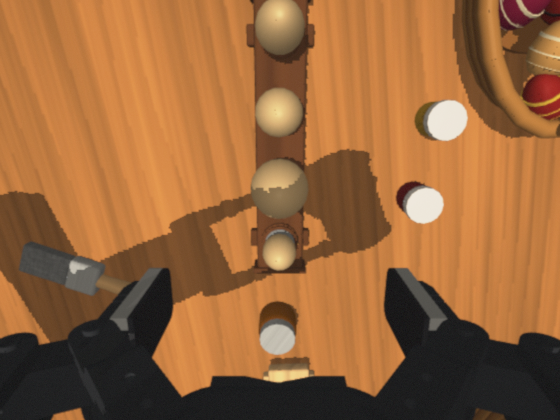

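View pics/scene1c.png

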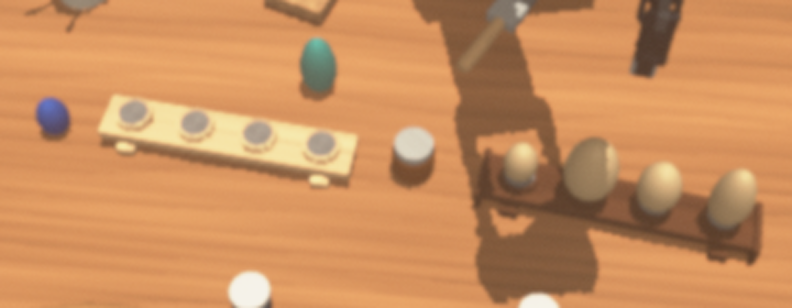

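View pics/side1.png

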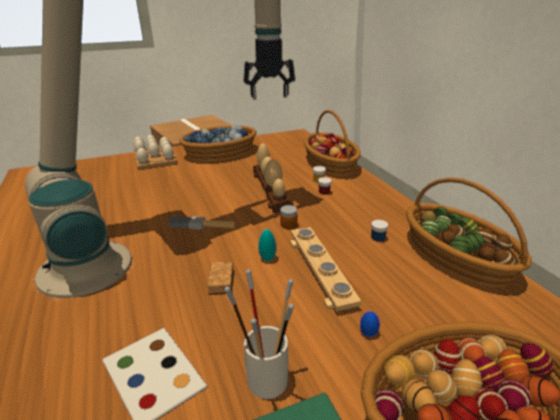

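```bash
python3 -c "
from rig import ctrl; ctrl.job_done()"
```

```text
the job is handed in; nothing more can be done
```

I moved all four eggs from the painting rack to the drying rack, in the same left-to-right order from the robot: tall, medium, large, small. I handed the job in at about 32 s.

- **Placing:** each egg touched its seat with 3–5 N, at the same tool height as when I picked it up, before I let go.
- **Final wrist view:** every egg stands upright within about 2 pixels of its expected place, which is roughly 2 mm from the middle of its seat.
- **Rest of the scene:** the painting rack is empty. The jar cap is at the same pixel as before, about (288, 216) in the scene view. The turquoise and blue look-alikes were left alone, and the open gripper is well clear above.
- **Disagreement:** the first rough readings from the scene camera put the drying seats about 6 mm farther in x than the wrist camera did. I used the wrist values, which two separate wrist views confirmed to within 1 mm. No check failed.

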